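# Weigh the order of tea cups on the beam balance and crate them

## Task

Weigh the order: with nothing else on the balance pan (if a steel check weight has been left there, stand it on the felt pad where the check weights belong), stand all the cups from the ware tray on the pan, slide the brass poise until the beam is level with the pointer between its marks, and take your hand away so that it rests level for a good second and can be read. Then stand all the cups upright on the floor of the packing crate and run the poise back to its zero stop, so that the empty balance is level again.

Things in the scene. Friction and masses are not known exactly. Their poses are not given: they have to be found in the camera images.
- balance: single-beam bench balance, grey cast base 100 x 500 x 30 mm, bolted down; origin on the bench under the beam's pivot, z up. The beam runs along its y axis: pan on the +y side, graduated arm with the brass poise on the -y side. Pivot 110 mm above the bench between two fork cheeks 40 mm long, up to 130 mm high. Its yaw is small (within 0.1 rad)
- beam (a joint): tilt of the beam about its pivot in rad: 0 level, positive with the pan up and the poise end down, stops at -0.08 and +0.08. The black pointer at the beam's end moves before a white index plate; the short marks either side of the long level line are 0.025 rad (7 mm) off. It swings about 2 s before it rests. With the empty pan and the poise at zero it is level. Between the stops each mm of poise travel outwards adds 0.0064 rad, and each 10 g on the pan takes away 0.021 rad
- poise (a joint): travel of the brass poise along the beam in m: 0 at the zero stop nearest the pivot (70 mm from it), growing away from the pan (towards the balance's -y) to 0.165 at the outer stop. It slides with about 1.5 N of friction and stays where it is left. Poise 390 g; the pan's arm is 130 mm, so 100 g on the pan needs 33 mm of travel
- poise_knob (a point): grip height on the poise's upright knurled knob, 20 mm across; 16 mm below the knob's top and 22 mm above the poise's block (34 x 36 mm in plan). Axes turn with the beam; the poise slides along its y
- beam_tip (a point): tip of the beam's pointer, 302 mm from the pivot
- pan_mid (a point): centre of the flat floor of the steel pan, 125 mm above the bench when level; stays horizontal while the pan moves up and down with the beam (10 mm either way). Inner floor 140 mm along x by 210 mm along y, rim 11 mm high
- weight_big: plain steel check weight of 200 g, upright cylinder 32 mm across and 32 mm tall with a 20 mm knob above it to 51 mm; origin at the centre of its underside. In some starts it has been left on the pan; otherwise it is absent and the pan is empty
- weight_small: the smaller check weight of 100 g, 26 mm across and 24 mm tall with a 20 mm knob to 43 mm; origin likewise. It stands on the pad at the start, or is absent
- pad_top (a point): centre of the top of the grey felt pad for the check weights, 85 mm along its x and 130 mm along its y, 2 mm thick (this point 2 mm above the bench), fixed
- crate_in (a point): centre of the inner floor of the packing crate, an open wooden box fixed to the bench: inner 210 x 210 mm along its x and y, floor 8 mm and rim 36 mm above the bench. Empty at the start; crate and ware tray swap sides from start to start
- ware_tray: shallow plywood tray fixed to the bench, 220 x 220 mm, rim 20 mm high, floor 6 mm; origin at the centre of its underside. The cups stand in it, about 88 mm apart
- cup1: straight-sided handleless tea cup of fired brown clay, mouth up, 56 mm across and 45 mm tall (foot 44 mm across, lowest 10 mm tapers in), about 110 g (80 to 130 percent of that, hidden); origin at the centre of its underside, z up. One of up to four alike, standing in the ware tray at the start; two or three are there, the rest absent
- cup2: straight-sided handleless tea cup of fired brown clay, mouth up, 56 mm across and 45 mm tall (foot 44 mm across, lowest 10 mm tapers in), about 110 g (80 to 130 percent of that, hidden); origin at the centre of its underside, z up. One of up to four alike, standing in the ware tray at the start; two or three are there, the rest absent
- cup3: straight-sided handleless tea cup of fired brown clay, mouth up, 56 mm across and 45 mm tall (foot 44 mm across, lowest 10 mm tapers in), about 110 g (80 to 130 percent of that, hidden); origin at the centre of its underside, z up. One of up to four alike, standing in the ware tray at the start; two or three are there, the rest absent
- cup4: straight-sided handleless tea cup of fired brown clay, mouth up, 56 mm across and 45 mm tall (foot 44 mm across, lowest 10 mm tapers in), about 110 g (80 to 130 percent of that, hidden); origin at the centre of its underside, z up. One of up to four alike, standing in the ware tray at the start; two or three are there, the rest absent
- teapot: bystander: brown clay teapot, 90 mm across, on a low steel banding wheel; leave alone
- tool_jar: bystander: blue-glazed jar of wooden modelling tools, 84 mm across, 185 mm tall; leave alone
- sprayer: bystander: green water sprayer, 72 mm across, 150 mm tall; leave alone
There are look-alikes about, which are no part of the job. What is shaped like the cup4 but blue or white is not meant. Leave any purple look-alike of the cup2 alone.

How it is judged:
By the outcome, as a careful person would: the job done as asked, in the order asked, and still so for the second after the job is handed in, with the robot touching nothing.
Of cup1, cup2, cup3, cup4 only 2 to 3 are there at a start; the rules pass over those that are not, and their reading is None.
Of weight_big, weight_small only 1 to 2 are there at a start; the rules pass over those that are not, and their reading is None.
At some moment in a run one of cup1, cup2, cup3, cup4, weight_big may be knocked a few centimetres aside while the robot is not near it.
It also fails if it takes over 210 s, if anything falls off the work surface, if the arm or the gripper's body presses on something with over 40 N, if the wrist force passes 120 N, or if a joint passes its speed limit or range.

## Robot

A 7-joint arm with a two-finger parallel gripper is mounted at the origin on the work surface. World frame = base frame: x ahead of the robot, y to its left, z up, the work surface at z = 0. Lengths are in mm, angles in rad, forces in N, time in s.
With the tool pointing down it reaches from about 400 to 850 mm from the base axis. Payload 4.5 kg.
Tool frame: the origin (TCP) lies at the very end of the fingers, on their centre line; the grasp point (between the pads) lies 19 mm behind it; y points along the fingers, z is the direction in which the jaws open and shut, and the axes are right-handed (so a half turn about y gives the same grasp; the last joint's range is limited). The gripper opens to 85 mm and grips with 20 to 120 N. Pads are 22 mm wide; open, the fingers measure 114 mm over their backs; the gripper's body (76 mm by 85 mm) begins 54 mm behind the grasp point. The pads swing forward as they close: fully open they stand 13 mm farther back than shut.
Start: joints at [1.157, 0.689, -0.195, 1.565, 0.157, 0.902, -0.215], TCP at [270.647, -563.389, 198.017] pointing down, gripper open.
Joint ranges: [-3.01, 3.01], [-0.46, 2.08], [-1.47, 1.51], [0.13, 2.56], [-1, 4.14], [0.04, 2.09], [-2.66, 2.66]. Speed limits (rad/s): [2.57, 2.57, 3.14, 3.14, 3.14, 3.14, 3.14].

## Interface

Orientations are given as a unit quaternion [w, x, y, z].
In Python, from workcell import r, fingers, solver, eyes, job, models gives the robot as it stands. Calls block until the motion is done:
- r.movep(position, orientation): joint-space move of the TCP to a pose.
- r.move_straight(position, rotation=None, vel=150, f_stop=None): straight line of the TCP; rotation=None keeps the orientation; vel is the mean speed in mm/s. With f_stop (N) it stops when the force on the tool has changed by that much, and returns True; else False.
- r.movej(angles): joint-space move.
- fingers.open_jaws() and fingers.close(strength=None): open the fingers fully, or close them until they stop; strength is the grip in N (None keeps the last).
- r.sleep(seconds).
- solver.ik(position, orientation): joint angles nearest the present ones, or None.
- r.get_state(): the state.
- eyes.snapshot(name): name is "side" or "top" or "wrist"; returns a dict with "frame" (480x640x3 uint8, blue, green, red), "fx", "fy", "cx", "cy" (pixels), "rvec" (rotation vector, rad) and "tvec" (3), from world to camera coordinates, as OpenCV has them. Camera axes: x right, y down, z forward; pixel columns grow to the right and rows downward; lengths in mm; the calibration is good to about 2 mm. A picture is of the moment at which its call begins. There is no depth.
A pose or a line that the arm cannot do raises r.PlanningError and nothing moves.
- job.sign_off(): hands the job in, once; it reports no verdict.
Trained networks look in a picture, given as the dict that the camera call returned (one of the last four; its "shot" number tells which), for a name from the list of things; names that differ only in an ending like _2 or _b are one class to them, and where a whole thing is asked for, a point or a joint stands for the part that bears it (a point fixed in the world has none). Each returns a list of dicts, best first, with "confidence" (0 to 1); they miss things now and then, are a little off and sometimes report something else, mostly with a low value. They report only what shows in the picture. A call takes as long as a camera call. They do not tell look-alikes from the thing itself.
- models.silhouettes(query, picture): "region" (480x640 bool, what is visible of it).
- models.spot_point(query, picture): "xyz" ([x, y, z] in mm, in the coordinates of the camera as it stood for that picture, good to about 4 mm: a listed point, or the origin of a listed thing).
The state is a dict: "time": time; "qpos": joint angles; "qd": joint speeds; "effort": joint torques, N m; "eef_pos": TCP position; "ee_rot": TCP orientation; "contact_force": force on the tool from outside, world axes, zero at the start; "torque": the same for the moment, N m; "grip_width": finger opening in mm.
Only numpy, scipy, OpenCV 4.12 (cv2) and the standard library are available. Lean on these libraries where they do the work, as an engineer would, in place of code of your own. Each camera call takes 0.05 s, during which the arm holds its last target.

## Working session

There is one attempt and no reset: what is moved stays moved. The work goes in short steps, each a Python script; the robot and the scene stay as the last script left them, time stands still between calls to the robot, and variables do not carry over. Pictures are saved under pics/ and viewed, and the job is handed in when it is done.

```bash
ls; mkdir -p pics; cat > h.py <<'E'
import numpy as np, cv2
from workcell import r, fingers, solver, eyes, job, models
def snap(cam,name=None):
    p=eyes.snapshot(cam)
    if name: cv2.imwrite(f'pics/{name}.png',p['frame'])
    return p
def RT(p):
    R,_=cv2.Rodrigues(np.array(p['rvec'],float).ravel()); return R,np.array(p['tvec'],float).ravel()
def toworld(p,x):
    R,t=RT(p); return R.T@(np.array(x,float)-t)
def pix(p,X):
    R,t=RT(p); c=R@np.array(X,float)+t
    return p['fx']*c[0]/c[2]+p['cx'],p['fy']*c[1]/c[2]+p['cy']
def ray(p,u,v,z):
    R,t=RT(p); d=R.T@np.array([(u-p['cx'])/p['fx'],(v-p['cy'])/p['fy'],1]); o=-R.T@t
    return o+d*(z-o[2])/d[2]
def spots(q,p,minc=0.2):
    out=[]
    for d in models.spot_point(q,p):
        if d['confidence']>=minc:
            w=toworld(p,d['xyz']); out.append((w,d['confidence'],pix(p,w)))
    return out
E
python3 - <<'E'
from h import *
s=r.get_state(); print(s['time'],s['eef_pos'],s['ee_rot'],s['grip_width'])
for c in ['side','top']:
    p=snap(c,c+'0')
    R,t=RT(p); print(c,(-R.T@t).round(),p['fx'])
    for q in ['cup1','weight_big','weight_small','pan_mid','poise_knob','beam_tip','pad_top','crate_in','ware_tray','balance','teapot','tool_jar','sprayer']:
        for w,cf,px in spots(q,p): print(q,w.round(1),round(cf,2),np.round(px))
print(r.get_state()['time'])
E
```

```text
pics
0.0 [ 270.24479781 -562.75792476  197.17569425] [ 0.15684575 -0.15722904  0.69007673 -0.68881968] 85.47740243575389
side [  0. 683. 793.] 457.0992248088099
cup1 [460.1 331.8   5.9] 0.94 [238. 355.]
cup1 [239.3 423.2   0.9] 0.87 [299. 454.]
cup1 [319.1 491.5   2.3] 0.77 [238. 462.]
cup1 [468.3 237.6   0.9] 0.76 [264. 324.]
cup1 [410.1 501.5   3. ] 0.64 [195. 437.]
cup1 [378.8 344.    7.1] 0.59 [265. 379.]
weight_big [624.5 127.7 134.7] 0.67 [236. 226.]
weight_small [376.6 347.2   6. ] 0.6 [265. 381.]
weight_small [449.2  44.4  -1.6] 0.51 [321. 275.]
pan_mid [655.4 164.6 139.5] 0.69 [214. 228.]
poise_knob [ 619.6 -183.3  134. ] 0.66 [315. 165.]
beam_tip [ 616.3 -269.3   85.1] 0.82 [333. 166.]
pad_top [458.4  14.2   2.2] 0.79 [325. 265.]
crate_in [ 434.  -267.7    6.9] 0.74 [387. 209.]
ware_tray [418.4 296.    3.6] 0.62 [265. 353.]
balance [642.4  30.9   1.5] 0.93 [263. 243.]
balance [469.9 241.3   1.5] 0.45 [263. 325.]
teapot [ 661.1 -386.8   59. ] 0.68 [341. 152.]
tool_jar [534.3 475.2  -1.4] 0.65 [160. 392.]
sprayer [649.7 409.9   1.8] 0.77 [146. 341.]
top [ 360.   57. 1530.] 51
[... 386 characters left out ...]
48.7 409.7  -3. ] 0.47 [210. 185.]
weight_small [447.9  48.    4.7] 0.59 [330. 251.]
weight_small [419.  293.9  -2.8] 0.42 [248. 261.]
pan_mid [660.3 160.2 136.4] 0.69 [289. 171.]
poise_knob [ 621.9 -185.7  134. ] 0.65 [415. 184.]
poise_knob [649.2 407.   -4.5] 0.51 [211. 185.]
beam_tip [ 610.3 -269.6   83. ] 0.65 [441. 192.]
pad_top [ 620.3 -188.2  134.1] 0.69 [416. 185.]
pad_top [456.6  13.8   3.4] 0.68 [341. 248.]
crate_in [ 439.  -266.5    8.4] 0.6 [436. 253.]
ware_tray [418.3 290.7  -2.4] 0.82 [249. 261.]
balance [643.   32.6  -4.7] 0.76 [335. 186.]
teapot [ 663.1 -390.5   58.9] 0.7 [481. 175.]
tool_jar [533.5 473.7   5.8] 0.6 [188. 223.]
sprayer [654.6 408.3  -2.6] 0.61 [211. 183.]
1.4
```

View pics/side0.png

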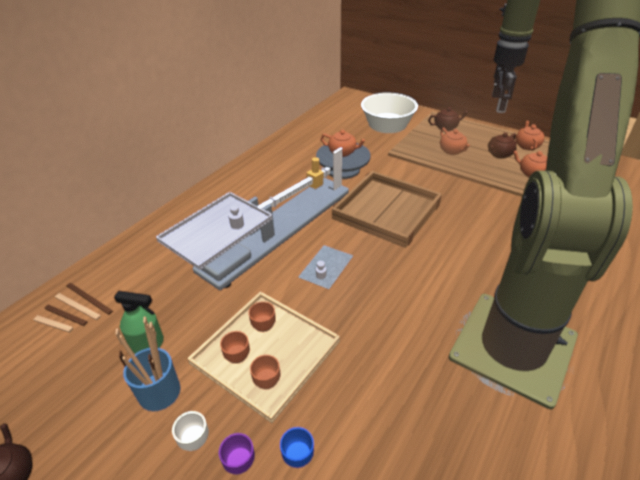

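View pics/top0.png

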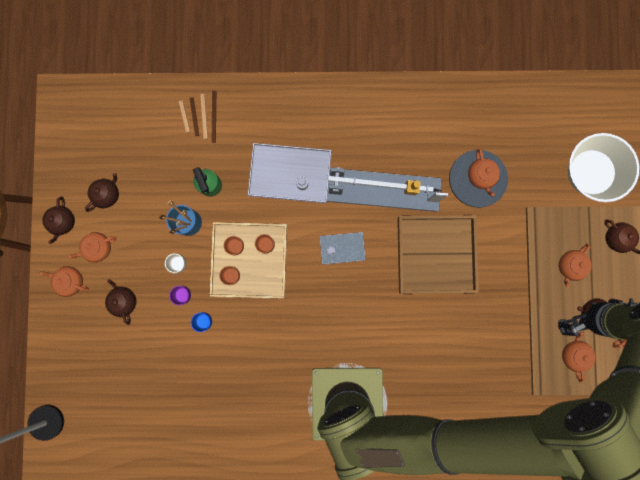

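Side view: three brown cups in the tray at about (262,316), (235,346) and (265,370). The big weight is on the pan at (236,217), and the small one is on the pad at (320,269). The poise is far out at (315,172), and the purple, blue and white cups stand outside the tray. I'll start with the big weight.

```bash
cat >> h.py <<'E'
from scipy.spatial.transform import Rotation as Ro
def quat(phi):
    y=np.array([0,0,-1.]); z=np.array([np.cos(phi),np.sin(phi),0]); x=np.cross(y,z)
    q=Ro.from_matrix(np.c_[x,y,z]).as_quat(); return np.array([q[3],q[0],q[1],q[2]])
def bestphi(pos,phi):
    q0=np.array(r.get_state()['qpos']); best=None
    for k in (0,np.pi):
        s=solver.ik(list(pos),list(quat(phi+k)))
        if s is None: continue
        d=np.abs(np.array(s)-q0).max()
        if best is None or d<best[0]: best=(d,phi+k)
    return None if best is None else best[1]
def over(x,y,z,phi):
    ph=bestphi((x,y,z),phi)
    r.movep([x,y,z],list(quat(ph))); return ph
def line(x,y,z,vel=150,f=None):
    return r.move_straight([x,y,z],vel=vel,f_stop=f)
def T(): return round(float(r.get_state()['time']),1)
YB=-0.1   # balance yaw
bx=np.array([np.cos(YB),np.sin(YB)]); by=np.array([-np.sin(YB),np.cos(YB)])
def find(q,cams=('side','top'),minc=0.3,n=1):
    return {c:spots(q,snap(c),minc) for c in cams}
E
python3 - <<'E'
from h import *
R=Ro.from_quat(np.roll(r.get_state()['ee_rot'],-1)).as_matrix(); print(R.round(2))
line(270,-560,290,300)
print(over(622,128,290,YB+np.pi/2),T())
r.sleep(0.3)
p=snap('wrist','w1')
for q in ['weight_big','pan_mid','poise_knob']:
    for w,cf,px in spots(q,p): print(q,w.round(1),round(cf,2),np.round(px))
print(T(), r.get_state()['contact_force'])
E
```

```text
[[-0.9   0.    0.43]
 [-0.43 -0.   -0.9 ]
 [ 0.   -1.    0.  ]]
1.4707963267948965 4.6
weight_big [625.4 120.2 134.4] 0.97 [313. 214.]
weight_big [642.6 407.8   0.9] 0.64 [548. 179.]
pan_mid [447.4  47.2   2.4] 0.75 [232.  36.]
pan_mid [657.5 159.7 136.8] 0.74 [359. 244.]
5.1 [-0.03525897  0.79907359  0.90832212]
```

View pics/w1.png

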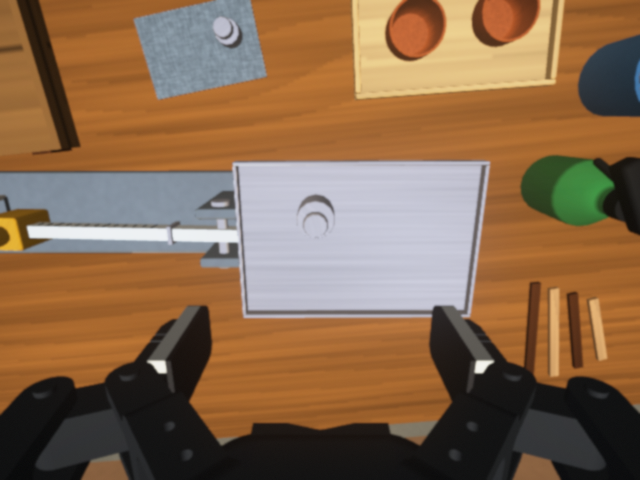

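Wrist view: the weight's knob is at (317,224) in the left half of the pan, and nothing else is on the pan. The pan's edges line up with the gripper, so a yaw of −0.1 holds.

```bash
python3 - <<'E'
from h import *
p=snap('wrist')
a=ray(p,317,225,186); b=ray(p,315,217,167); print(a,b)
reg=models.silhouettes('weight_big',p)[0]; m=reg['region']; ys,xs=np.nonzero(m); print(reg['confidence'],xs.mean(),ys.mean(),xs.min(),xs.max(),ys.min(),ys.max(), ray(p,xs.mean(),ys.mean(),157))
w=(a+b)[:2]/2
line(w[0],w[1],200,300)
hit=line(w[0],w[1],141,120,f=12); print(hit,r.get_state()['eef_pos'],T())
fingers.close(40); print(r.get_state()['grip_width'],T())
f0=r.get_state()['contact_force']
line(w[0],w[1],260,200); r.sleep(0.3)
s=r.get_state(); print(f0,s['contact_force'],s['grip_width'],T())
E
```

```text
[621.89402626 125.26988001 186.        ] [620.16205501 123.65822421 167.        ]
0.81 315.15758468335787 216.45949926362297 296 334 195 238 [622.19826416 123.45003632 157.        ]
False [621.68876114 125.11840537 142.0623398 ] 6.3
17.87049652900824 6.9
[-0.25767583 -1.06627423  1.76757351] [-0.41838587  0.21907748 -1.28866613] 17.862046114510342 7.9
```

```bash
python3 - <<'E'
from h import *
p=snap('wrist','w2'); p=snap('side','s2'); print(T())
cv2.imwrite('pics/s2c.png',cv2.resize(p['frame'][100:300,130:400],None,fx=2.9,fy=2.9,interpolation=2))
E
```

```text
8.0
```

View pics/w2.png

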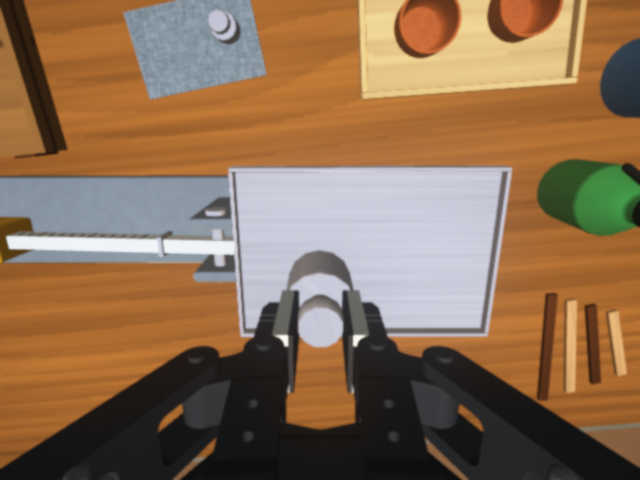

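View pics/s2c.png

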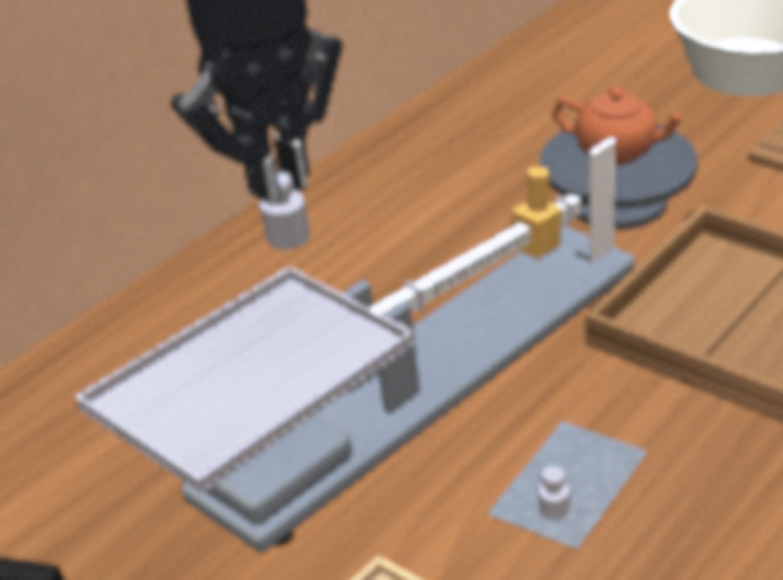

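The weight is held by its knob (crop at (285,220)) and the pan is empty. I'll work out how far its underside is below the TCP.

```bash
python3 - <<'E'
from h import *
p=snap('side'); e=r.get_state()['eef_pos']; print(e)
for z in range(200,280,10): print(z,np.round(pix(p,[e[0],e[1],z]),1))
for w,cf,px in spots('weight_big',p)+spots('pan_mid',p)+spots('beam_tip',p)+spots('poise_knob',p): print(w.round(1),round(cf,2),np.round(px))
m=models.silhouettes('weight_big',p)[0]['region']; ys,xs=np.nonzero(m); print(xs.min(),xs.max(),ys.min(),ys.max())
E
```

```text
[620.91718955 124.47886397 259.66357069]
200 [233.8 202.2]
210 [233.2 198.5]
220 [232.5 194.7]
230 [231.8 190.9]
240 [231.1 187. ]
250 [230.4 183.1]
260 [229.7 179.2]
270 [228.9 175.1]
[624.5 127.1 251.7] 0.64 [228. 183.]
[655.5 159.6 137.6] 0.95 [216. 227.]
[627.9 127.1 255. ] 0.38 [227. 181.]
[ 616.4 -266.6   88.9] 0.6 [333. 166.]
[ 617.3 -180.5  138.4] 0.81 [315. 164.]
[652.1 158.2 139.4] 0.2 [217. 227.]
220 236 160 185
```

```bash
python3 - <<'E'
from h import *
e=r.get_state()['eef_pos']
p=snap('side'); im=cv2.resize(p['frame'][120:220,180:280],None,fx=6,fy=6,interpolation=2)
for z in (0,8,19,27,40,59):
    u,v=pix(p,[e[0],e[1],e[2]+z]); cv2.circle(im,(int((u-180)*6),int((v-120)*6)),3,(0,0,255),-1)
q=snap('wrist'); iw=q['frame'][160:480,160:480].copy()
for z in (0,19,27,59):
    u,v=pix(q,[e[0],e[1],e[2]+z]); print(z,u,v); cv2.circle(iw,(int(u-160),int(v-160)),3,(0,0,255),-1)
cv2.imwrite('pics/z1.png',np.hstack([cv2.resize(im,(400,400)),cv2.resize(iw,(400,400))]))
E
```

```text
0 320.74511622000523 279.0055902693195
19 320.81895103002194 295.6488401871092
27 320.8548922039255 303.7504109703239
59 321.0394504435848 345.35204719505134
```

View pics/z1.png

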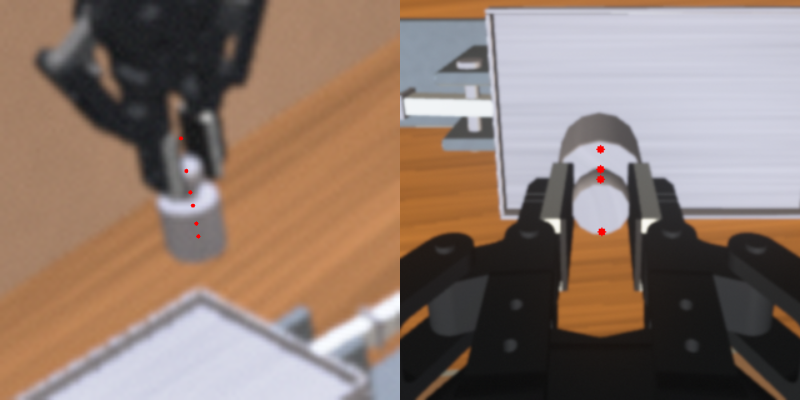

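The projected TCP (lowest dots) lies about 20–25 mm beyond the visible fingertips, so real contact heights need checking. The underside is about 8 mm below the TCP. I'll place the weight on the pad with a force stop, then measure the open fingers.

```bash
python3 - <<'E'
from h import *
x,y=458,-20
line(600,100,265,300)
over(x,y,120,0.0)
line(x,y,25,200); f=r.get_state()['contact_force'][2]
h=line(x,y,3,40,f=3); s=r.get_state(); print(h,s['eef_pos'],f,s['contact_force'][2],T())
fingers.open_jaws(); print(T())
p=snap('side','s3'); e=r.get_state()['eef_pos']
im=cv2.resize(p['frame'][220:320,270:370],None,fx=6,fy=6,interpolation=2)
for z in (0,10,20,30,40):
    u,v=pix(p,[e[0],e[1],e[2]+z]); cv2.circle(im,(int((u-270)*6),int((v-220)*6)),3,(0,0,255),-1)
cv2.imwrite('pics/s3c.png',im)
line(x,y,140,300)
p=snap('wrist','w3'); print(T())
E
```

```text
True [459.58535268 -20.19552845   7.45583616] -2.180901707883461 1.8721252071412688 10.9
11.6
12.3
```

View pics/s3c.png

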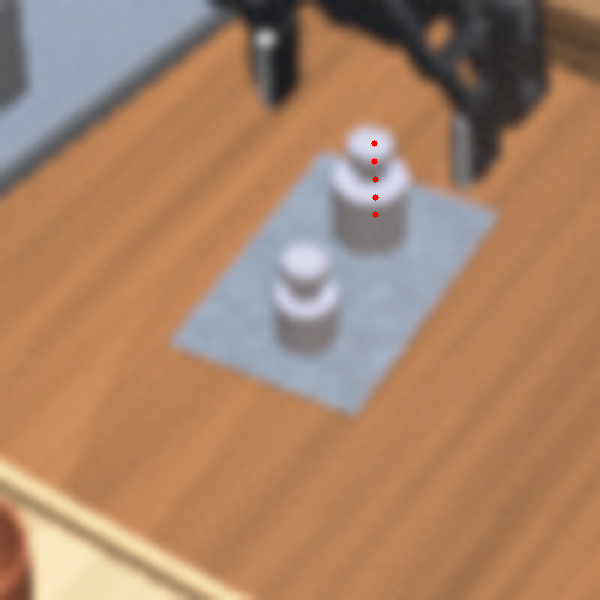

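View pics/w3.png

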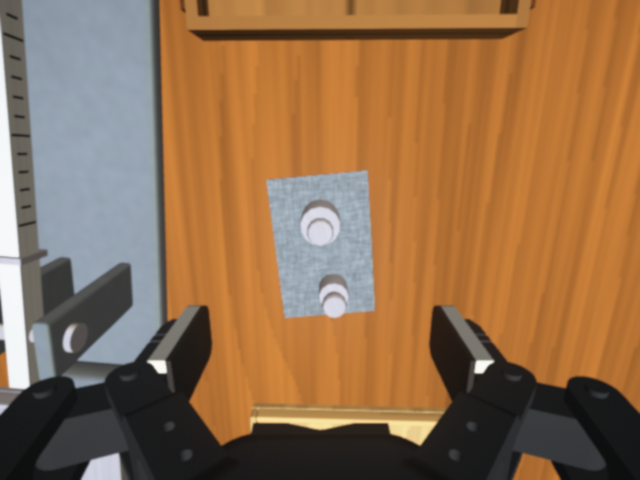

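Both weights stand on the pad (wrist view: (320,225) and (334,295)). The open fingertips sit about 40 mm behind the nominal TCP, so the cup grasps have to go lower than the stated geometry suggests. Now the cups.

```bash
cat >> h.py <<'E'
def cupslook(name=None,pos=(418,230,290)):
    over(*pos,0.0); r.sleep(0.2)
    p=snap('wrist',name); out=[]
    for d in models.silhouettes('cup1',p):
        if d['confidence']<0.3: continue
        m=d['region']; bgr=np.median(p['frame'][m],axis=0); h,s,v=cv2.cvtColor(np.uint8([[bgr]]),cv2.COLOR_BGR2HSV)[0,0]
        out.append((d['confidence'],m,(int(h),int(s),int(v))))
    return p,out
def fz(n=5):
    a=[]
    for _ in range(n): a.append(r.get_state()['contact_force'][2]); r.sleep(0.03)
    return float(np.mean(a))
E
python3 - <<'E'
from h import *
p,o=cupslook('w4')
for cf,m,h in o:
    ys,xs=np.nonzero(m); print(round(cf,2),m.sum(),h,xs.min(),xs.max(),ys.min(),ys.max())
for w,cf,px in spots('cup1',p): print(w.round(1),round(cf,2),np.round(px))
print(T())
E
```

```text
0.87 1751 (145, 162, 107) 373 417 351 401
0.62 2062 (11, 180, 204) 252 302 174 226
0.61 1828 (11, 184, 180) 332 379 257 307
0.57 1868 (11, 183, 184) 261 306 249 298
[460.2 330.3   8.8] 0.93 [288. 265.]
[372.7 336.7   7.2] 0.84 [355. 269.]
[467.5 235.1   6.2] 0.84 [280. 192.]
[316.7 484.    3. ] 0.74 [391. 363.]
[410.  500.6  -5.2] 0.72 [326. 370.]
13.8
```

View pics/w4.png

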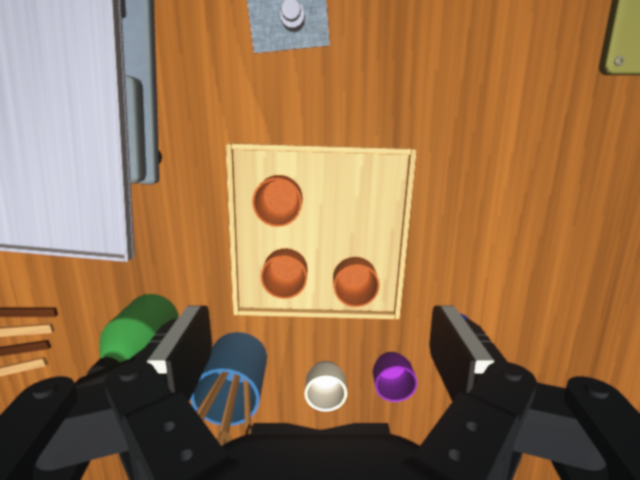

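Wrist view: the cup rims are at about (277,201), (285,274) and (356,283), all in the tray. I'll pick up C first (nearest the pan), weighing each cup as I lift it.

```bash
cat >> h.py <<'E'
P=np.array([656.5,160.5])
def pick(xy,zb,phi,ztop,dz=-18,grip=40):
    x,y=xy
    over(x,y,ztop,phi); r.sleep(0.25); f0=fz()
    h=line(x,y,zb+dz,130,f=10)
    z=r.get_state()['eef_pos'][2]
    fingers.close(grip); w=r.get_state()['grip_width']
    line(x,y,ztop,200); r.sleep(0.3); f1=fz()
    print('pick',h,round(z,1),'w',round(w,1),round(r.get_state()['grip_width'],1),'mass',round((f0-f1)/9.81*1000),T())
    return z-zb
def place(xy,zb,phi,ztop,off,f=2.5,drop=1.5):
    x,y=xy
    over(x,y,ztop,phi)
    line(x,y,zb+off+12,200)
    h=line(x,y,zb+off-drop,40,f=f); z=r.get_state()['eef_pos'][2]
    fingers.open_jaws()
    line(x,y,ztop,200)
    print('place',h,round(z,1),'nominal',round(zb+off,1),T())
E
python3 - <<'E'
from h import *
p=snap('wrist')
A,B,C=[ray(p,u,v,51)[:2] for u,v in ((356,283),(285,274),(277.5,201.5))]
print(A,B,C); np.save('cups.npy',[A,B,C])
off=pick(C,6,YB+np.pi/4,200)
pw=snap('wrist','w5'); 
print(off,r.get_state()['contact_force'],T())
E
```

```text
[374.98537048 338.58989144] [459.64960578 326.84203822] [465.48713403 239.27145404]
pick False -11.3 w 54.9 54.9 mass 60 18.7
-17.349519159657902 [ 0.61102881 -0.39260285 -0.34399902] 18.7
```

View pics/w5.png

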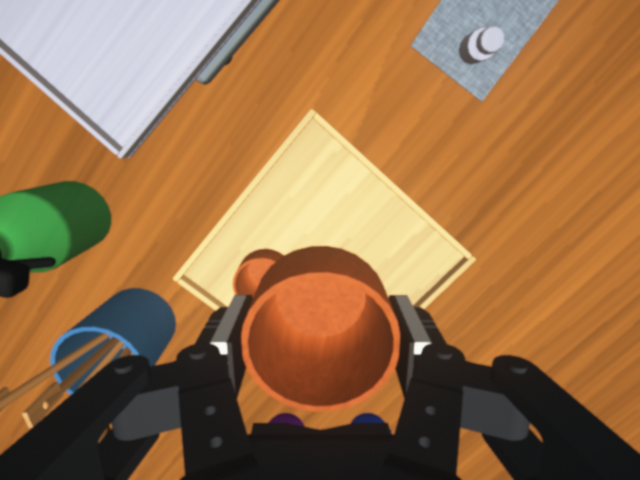

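The cup is held squarely between the pads. I'll put it on the pan and fetch the rest.

```bash
python3 - <<'E'
from h import *
A,B,C=np.load('cups.npy')
place(P-70*by,135,YB,240,-17.3)
p,o=cupslook('w6')
for w,cf,px in spots('cup1',p): print(w.round(1),round(cf,2),np.round(px))
for w,cf,px in spots('pan_mid',p)+spots('ware_tray',p): print('pan/tray',w.round(1),round(cf,2),np.round(px))
s=snap('side','s6'); print(T())
im=s['frame'][100:300,130:400]; cv2.imwrite('pics/s6c.png',np.hstack([cv2.resize(im,None,fx=1.5,fy=2),cv2.resize(p['frame'],(400,400))]))
E
```

```text
place False 116.9 nominal 117.7 22.1
[411.8 498.2  -3. ] 0.78 [325. 368.]
[317.3 481.2   3.6] 0.71 [391. 361.]
[652.7  85.5 136.6] 0.7 [19. 31.]
[459.5 334.    9.8] 0.68 [289. 267.]
[373.7 342.4   5.8] 0.67 [354. 271.]
pan/tray [658.7 158.2 136. ] 0.61 [ 34. 128.]
pan/tray [652.4  84.5 135.5] 0.36 [20. 29.]
pan/tray [415.3 292.    1.5] 0.79 [323. 234.]
23.6
```

View pics/s6c.png

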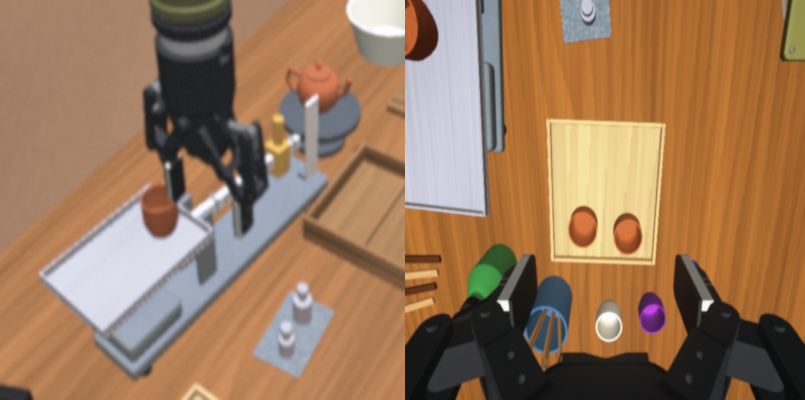

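The first cup stands upright on the pan (left crop (160,210)). The other two haven't moved. Next, B and A.

```bash
python3 - <<'E'
from h import *
A,B,C=np.load('cups.npy')
off=pick(B,6,YB+np.pi/4,200)
place(P,135,YB,240,off)
p,o=cupslook('w7')
for w,cf,px in spots('cup1',p): print(w.round(1),round(cf,2),np.round(px))
off=pick(A,6,YB+np.pi/4,200)
place(P+70*by,135,YB,240,off)
over(600,20,330,YB+np.pi/2); r.sleep(0.3)
p=snap('wrist','w8')
for q in ('cup1','pan_mid','poise_knob','beam_tip'):
  for w,cf,px in spots(q,p): print(q,w.round(1),round(cf,2),np.round(px))
print(T())
E
```

```text
pick False -11.3 w 54.9 55.0 mass 94 28.5
place False 116.6 nominal 117.7 31.9
[654.7 161.5 137.1] 0.8 [ 38. 131.]
[649.4  88.2 135.6] 0.7 [25. 34.]
[317.5 485.1   1.7] 0.63 [391. 362.]
[371.9 340.3   9.7] 0.62 [356. 271.]
[412.1 498.6  -3.1] 0.55 [325. 368.]
pick False -11.4 w 54.9 54.8 mass 70 38.1
place False 116.3 nominal 117.6 41.7
cup1 [655.2 164.5 137. ] 0.86 [465. 240.]
cup1 [663.9 229.7 135.7] 0.79 [528. 242.]
cup1 [651.3  86.7 136.9] 0.73 [389. 244.]
pan_mid [654.4 157.4 135.9] 0.79 [458. 240.]
poise_knob [ 622.  -188.2  134.9] 0.94 [121. 242.]
poise_knob [ 611.2 -273.1   86.5] 0.67 [ 68. 227.]
beam_tip [ 611.4 -267.9   85. ] 0.79 [ 73. 226.]
43.3
```

View pics/w8.png

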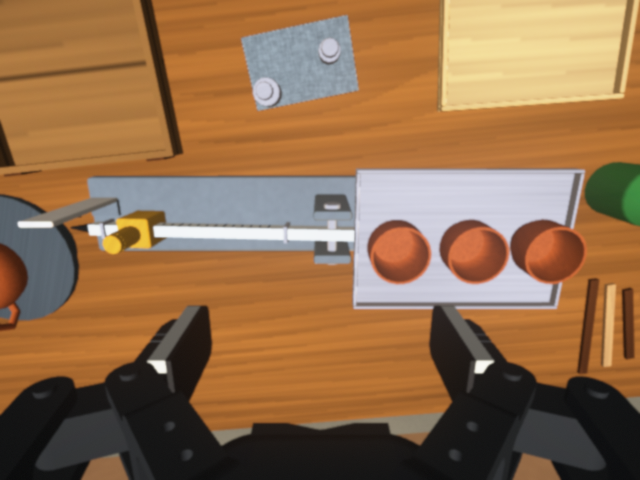

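All three cups stand on the pan ((400,250), (475,250) and (548,250)), and the beam is still poise-end-down. The poise is at about 148 mm. I'll grip the knob across the beam and move it in.

```bash
cat >> h.py <<'E'
PIV=np.array([643.5,31.1])
def knobxy(t): return PIV-(70+t)*by
def slide(t0,t1,zk0,zk1,dz=-41,up=70,vel=60):
    a=knobxy(t0); b=knobxy(t1)
    over(a[0],a[1],zk0+dz+up,YB)
    h=line(a[0],a[1],zk0+dz,120,f=6); e=r.get_state()['eef_pos']
    fingers.close(25); w=r.get_state()['grip_width']
    line(b[0],b[1],zk1+dz,vel); s=r.get_state()
    fingers.open_jaws()
    line(b[0],b[1],zk1+dz+up,200)
    print('slide',h,e.round(1),'w',round(w,1),s['eef_pos'].round(1),s['contact_force'].round(1),T())
E
python3 - <<'E'
from h import *
print(knobxy(148))
slide(148,115,134,134+33*.08)
r.sleep(2)
p=snap('wrist','w9'); s=snap('side','s9')
for nm,c in (('wrist',p),('side',s)):
  for q in ('pan_mid','poise_knob','beam_tip'):
    for w,cf,px in spots(q,c): print(nm,q,w.round(1),round(cf,2),np.round(px))
im=s['frame'][120:280,150:380]; cv2.imwrite('pics/s9c.png',np.hstack([cv2.resize(im,None,fx=1.75,fy=2.5,interpolation=2),cv2.resize(p['frame'],(400,400))]))
print(T())
E
```

```text
[ 621.73631517 -185.81090803]
slide False [ 622.6 -185.5   93.8] w 19.3 [ 624.5 -151.8   96. ] [-4.4  0.8  7.5] 47.6
wrist poise_knob [ 624.  -155.9  142.6] 0.64 [320. 266.]
wrist beam_tip [ 612.2 -270.3   92.7] 0.82 [320. 380.]
side pan_mid [653.5 162.2 132.3] 0.92 [216. 230.]
side poise_knob [ 627.1 -146.6  144. ] 0.58 [304. 167.]
side beam_tip [ 612.  -265.5   99.9] 0.62 [334. 163.]
50.0
```

View pics/s9c.png

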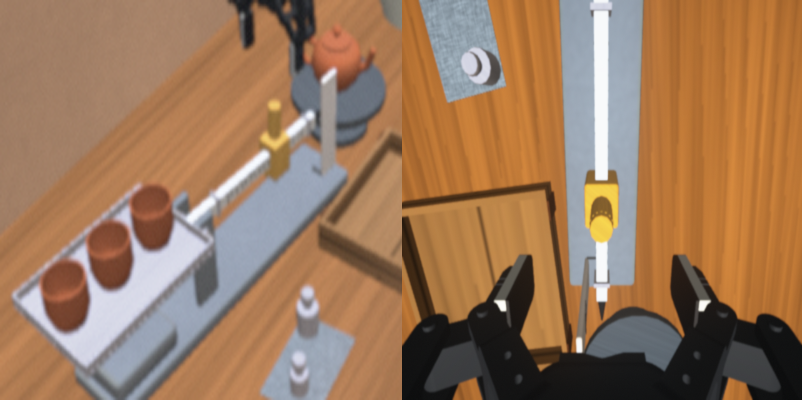

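The pointer has left its stop: the tip rose from about 85 to 96 mm, so the tilt is about +0.045. I need roughly 7 mm more inward.

```bash
cat >> h.py <<'E'
def tilt(cams=('wrist','side','top','side','top'),name=None):
    K=[];B=[];N=[]
    for c in cams:
        p=snap(c,name and name+c)
        s=[x for x in spots('poise_knob',p) if abs(x[0][0]-625)<15 and 110<x[0][2]<180]
        if s: K.append(s[0][0])
        s=[x for x in spots('beam_tip',p) if abs(x[0][0]-612)<15 and abs(x[0][1]+268)<12 and 70<x[0][2]<145]
        if s: B.append(s[0][0])
        s=[x for x in spots('pan_mid',p) if abs(x[0][1]-160)<15 and 110<x[0][2]<150]
        if s: N.append(s[0][0])
    K=np.array(K);B=np.array(B);N=np.array(N)
    for n,a in (('knob',K),('tip',B),('pan',N)):
        print(n,len(a),(np.median(a,axis=0).round(1),'z',a[:,2].round(1)) if len(a) else None)
    k=np.median(K,axis=0); d=-(k[:2]-PIV)@by
    print('travel',round(d-70,1),'tilt knob',round((151.8-k[2])/d,4),'tip',round((109.2-np.median(B[:,2]))/302,4) if len(B) else None,T())
E
python3 - <<'E'
from h import *
tilt()
slide(115,108,143,147)
r.sleep(1.5)
tilt(name='a')
s=snap('side','sa'); im=s['frame'][140:200,290:360]; cv2.imwrite('pics/sac.png',cv2.resize(im,None,fx=9,fy=9,interpolation=2))
print(T())
E
```

```text
knob 5 (array([ 624.5, -150.6,  144.2]), 'z', array([145.1, 143. , 144.4, 144.2, 142.1]))
tip 2 (array([ 611.1, -268.6,   97.7]), 'z', array([95.6, 99.7]))
pan 4 (array([655.6, 160. , 133.5]), 'z', array([135.5, 133.1, 132.6, 133.9]))
travel 112.7 tilt knob 0.0418 tip 0.0382 51.0
slide False [ 625.6 -152.9  102.5] w 19.1 [ 625.1 -145.   106. ] [-2.7  0.9 -0.7] 54.0
knob 5 (array([ 625.3, -141. ,  151.6]), 'z', array([152.4, 151.9, 151.6, 150.8, 149. ]))
tip 3 (array([ 613.2, -268.4,  111.8]), 'z', array([106.4, 113.1, 111.8]))
pan 4 (array([657.4, 159.5, 127.4]), 'z', array([127.8, 121.3, 128.5, 127. ]))
travel 103.0 tilt knob 0.0009 tip -0.0087 56.5
56.6
```

View pics/sac.png

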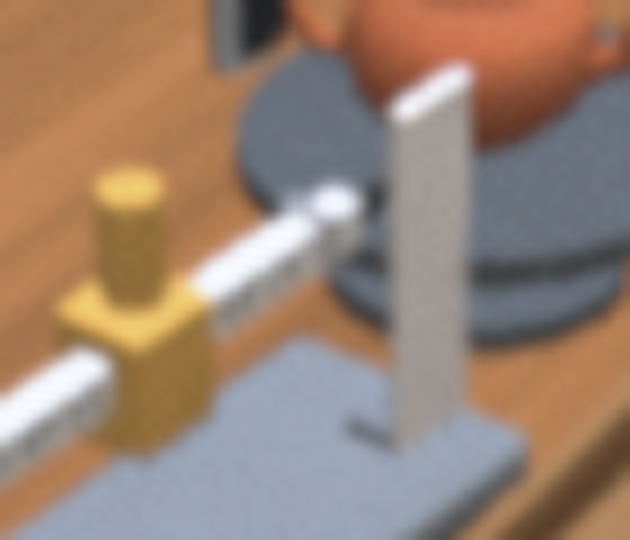

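The plate's marks face away from this camera. Knob, tip and pan all suggest |tilt| < 0.02. I'll try a tilted wrist view from the far side to read the marks directly.

```bash
python3 - <<'E'
from h import *
p=snap('wrist'); R,t=RT(p); c=-R.T@t; e=r.get_state(); Re=Ro.from_quat(np.roll(e['ee_rot'],-1)).as_matrix()
cin=Re.T@(c-e['eef_pos']); fin=Re.T@(R.T@[0,0,1]); print('cam in tool',cin.round(1),fin.round(3), 'right',(Re.T@(R.T@[1,0,0])).round(2))
tgt=np.array([612,-262,110.])
res=[]
for az in np.radians(np.arange(-60,75,15)):
  for el in np.radians([25,35,45,55,65]):
    for dist in (200,260):
     d=np.array([-np.cos(el)*np.cos(az),-np.cos(el)*np.sin(az),-np.sin(el)]) # view dir
     for roll in np.radians(np.arange(0,360,30)):
        # tool y ~ d
        up=np.array([0,0,1.]); z0=np.cross(d,up); z0/=np.linalg.norm(z0); x0=np.cross(d,z0)
        z=np.cos(roll)*z0+np.sin(roll)*x0; x=np.cross(d,z); M=np.c_[x,d,z]
        # correct so camera fwd points at d
        a=M@fin; rot=Ro.align_vectors([d],[a])[0].as_matrix(); M2=rot@M
        pos=tgt-dist*d-M2@cin
        if pos[2]<170 : continue
        q=Ro.from_matrix(M2).as_quat(); qq=[q[3],*q[:3]]
        try: s=solver.ik(list(pos),qq)
        except Exception: s=None
        if s is not None:
            res.append((np.degrees(el)+abs(np.degrees(az))*.7,np.abs(np.array(s)-e['qpos']).max(),np.degrees(az),np.degrees(el),dist,np.degrees(roll),pos.round(),qq))
res.sort(key=lambda x:x[0]); print(len(res)); 
for x in res[:15]: print([np.round(v,2) for v in x])
E
```

```text
cam in tool [ -75.7 -176.    -0.6] [0.297 0.955 0.   ] right [ 0. -0.  1.]
129
[np.float64(45.0), np.float64(0.99), np.float64(0.0), np.float64(45.0), np.int64(260), np.float64(180.0), array([ 647., -262.,  173.]), array([-0.17, -0.17,  0.69, -0.69])]
[np.float64(45.0), np.float64(1.47), np.float64(0.0), np.float64(45.0), np.int64(260), np.float64(210.0), array([ 649., -252.,  172.]), array([ 0.32,  0.01, -0.57,  0.76])]
[np.float64(55.0), np.float64(1.17), np.float64(0.0), np.float64(55.0), np.int64(260), np.float64(120.0), array([ 644., -280.,  172.]), array([ 0.22, -0.41,  0.76, -0.45])]
[np.float64(55.0), np.float64(0.75), np.float64(0.0), np.float64(55.0), np.int64(260), np.float64(150.0), array([ 638., -272.,  177.]), array([ 0.06, -0.27,  0.76, -0.59])]
[np.float64(55.0), np.float64(1.01), np.float64(0.0), np.float64(55.0), np.int64(260), np.float64(180.0), array([ 635., -262.,  178.]), array([-0.11, -0.11,  0.7 , -0.7 ])]
[np.float64(55.0), np.float64(1.51), np.float64(0.0), np.float64(55.0), np.int64(260), np.float64(210.0), array([ 637., -252.,  177.]), array([ 0.27, -0.06,
[... 878 characters left out ...]
  0.7 ])]
[np.float64(55.5), np.float64(1.32), np.float64(15.0), np.float64(45.0), np.int64(260), np.float64(210.0), array([ 645., -243.,  172.]), array([ 0.22,  0.08, -0.56,  0.79])]
[np.float64(65.0), np.float64(1.15), np.float64(0.0), np.float64(65.0), np.int64(260), np.float64(90.0), array([ 642., -282.,  173.]), array([ 0.43, -0.5 ,  0.68, -0.32])]
[np.float64(65.0), np.float64(0.72), np.float64(0.0), np.float64(65.0), np.int64(260), np.float64(120.0), array([ 633., -280.,  177.]), array([ 0.29, -0.37,  0.74, -0.48])]
[np.float64(65.0), np.float64(0.5), np.float64(0.0), np.float64(65.0), np.int64(260), np.float64(150.0), array([ 626., -272.,  180.]), array([ 0.12, -0.22,  0.75, -0.62])]
```

```bash
cat >> h.py <<'E'
def look(name):
    cin=np.array([-75.7,-176,-0.6]); 
    tgt=np.array([612,-262,110.]); d=np.array([-1,0,-1])/2**.5
    q=np.array([-0.17,-0.17,0.69,-0.69]); M=Ro.from_quat(np.roll(q,-1)).as_matrix(); q=q/np.linalg.norm(q)
    pos=tgt-300*d-M@cin; pos=pos+[0,20,0]
    e=r.get_state()['eef_pos']
    if e[2]<250: line(e[0],e[1],270,250)
    r.movep(list(pos),list(q)); r.sleep(0.3)
    p=snap('wrist'); u,v=pix(p,tgt); u=int(np.clip(u,100,540)); v=int(np.clip(v,100,380))
    cv2.imwrite('pics/%s.png'%name,cv2.resize(p['frame'][v-100:v+100,u-100:u+100],None,fx=3,fy=3,interpolation=2)); print(u,v,T())
    return p
E
python3 - <<'E'
from h import *
p=look('L1'); cv2.imwrite('pics/L1f.png',p['frame'])
tilt()
E
```

```text
343 237 58.5
knob 5 (array([ 625. , -141.1,  152.8]), 'z', array([151.7, 152.5, 152.8, 153.2, 153.3]))
tip 3 (array([ 615.6, -266.8,  110. ]), 'z', array([105.5, 110. , 112.6]))
pan 4 (array([657.8, 158.8, 126.3]), 'z', array([130.4, 126. , 126.5, 126. ]))
travel 103.1 tilt knob -0.0059 tip -0.0028 59.5
```

View pics/L1.png

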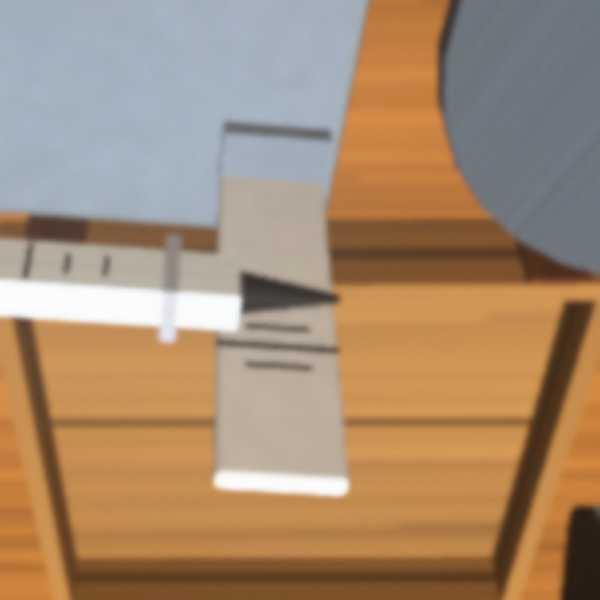

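The image is upside down because the camera looks from above: the plate's top is at the bottom, around (280,485). The level line is at y≈347, the short marks at 328 and 365, and the pointer tip at (338,297). The view is 45° from above, so parallax has to be taken out.

```bash
cat >> h.py <<'E'
def ray_x(p,u,v,n,c):
    """intersect with plane n.X=c"""
    R,t=RT(p); d=R.T@np.array([(u-p['cx'])/p['fx'],(v-p['cy'])/p['fy'],1]); o=-R.T@t
    n=np.array([n[0],n[1],0]); return o+d*(c-n@o)/(n@d)
E
python3 - <<'E'
from h import *
p=snap('wrist'); g=lambda x,y:(243+x/3,137+y/3)
c0=bx@PIV
print('tip on beam plane',ray_x(p,*g(338,297),bx,c0).round(1))
print('knob check spot', [w.round(1) for w,_,_ in spots('poise_knob',p)])
for off in (-6,-8,-10,-12,-14,-16,-18,-20,-25):
    print(off,'level line z',ray_x(p,*g(338,350),bx,c0+off)[2].round(1),'marks',ray_x(p,*g(308,330),bx,c0+off)[2].round(1),ray_x(p,*g(310,367),bx,c0+off)[2].round(1),'base',ray_x(p,*g(275,128),bx,c0+off)[2].round(1))
print(T())
E
```

```text
tip on beam plane [ 613.2 -271.   108.7]
knob check spot [array([ 623.6, -145.5,  151.5])]
-6 level line z 122.3 marks 115.8 128.9 base 27.3
-8 level line z 120.4 marks 113.8 127.1 base 24.5
-10 level line z 118.5 marks 111.9 125.3 base 21.8
-12 level line z 116.6 marks 110.0 123.4 base 19.0
-14 level line z 114.8 marks 108.0 121.6 base 16.2
-16 level line z 112.9 marks 106.1 119.8 base 13.5
-18 level line z 111.0 marks 104.2 118.0 base 10.7
-20 level line z 109.1 marks 102.2 116.2 base 7.9
-25 level line z 104.4 marks 97.4 111.6 base 1.0
59.6
```

Removing parallax puts the tip at 108.7 mm against a level line at about 110 mm (tilt ≈ +0.004). The networks gave −0.006 and −0.003. The beam has rested level with no hand on it for about 6 s, so the weighing is done. Now I'll look at the crate and pan before unloading.

```bash
python3 - <<'E'
from h import *
over(560,-120,320,YB+np.pi/2); r.sleep(0.2)
p1=snap('wrist','c1')
for q in ('crate_in',):
  for w,cf,px in spots(q,p1): print(q,w.round(1),round(cf,2),np.round(px))
over(600,110,320,YB+np.pi/2); r.sleep(0.2)
p2=snap('wrist','c2')
for q in ('cup1','pan_mid'):
  for w,cf,px in spots(q,p2): print(q,w.round(1),round(cf,2),np.round(px))
cv2.imwrite('pics/c12.png',np.hstack([cv2.resize(p['frame'],(400,300)) for p in (p1,p2)]))
np.save('p2.npy',p2,allow_pickle=True); np.save('p1.npy',p1,allow_pickle=True)
print(T())
E
```

```text
crate_in [ 434.6 -269.2   11.2] 0.94 [437. 263.]
crate_in [488.4 -34.6   2.3] 0.5 [263. 240.]
cup1 [651.9  86.3 123.1] 0.89 [336. 145.]
cup1 [655.  165.9 127.9] 0.83 [253. 151.]
cup1 [661.6 228.  127.2] 0.7 [188. 151.]
cup1 [413.5 499.4  -2.4] 0.67 [ 73. 332.]
cup1 [318.  483.2   0.8] 0.52 [100. 385.]
pan_mid [458.9   9.9   3.1] 0.61 [399. 274.]
pan_mid [444.5  47.4   1.3] 0.57 [373. 285.]
62.3
```

View pics/c1.png

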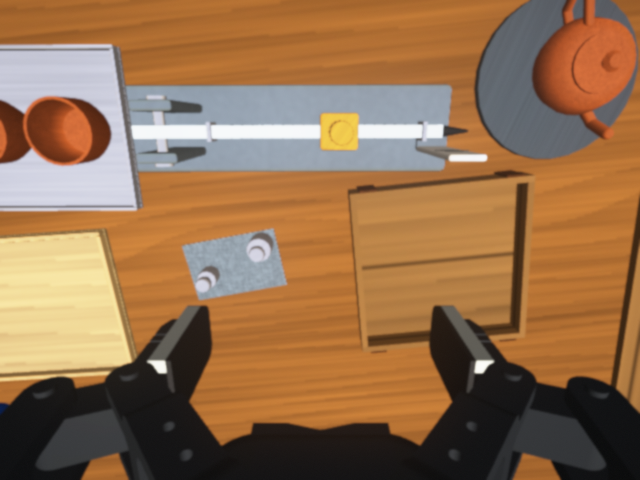

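View pics/c2.png

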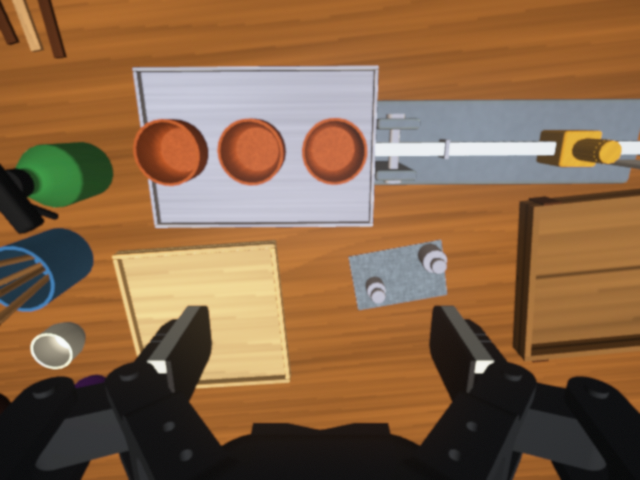

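c1: the empty crate, with rim corners at about (350,190), (532,175), (524,335) and (367,348). c2: cup rims on the level pan at (170,152), (251,151) and (335,150).

```bash
python3 - <<'E'
from h import *
p1=np.load('p1.npy',allow_pickle=True).item(); p2=np.load('p2.npy',allow_pickle=True).item()
cr=np.array([ray(p1,u,v,36)[:2] for u,v in ((350,190),(532,175),(524,335),(367,348))]); print(cr.round(1),cr.mean(0))
a=cr[1]-cr[0]; b=cr[0]-cr[3]; print('yaw',np.arctan2(a[0],-a[1])if 0 else np.degrees([np.arctan2(a[1],a[0]),np.arctan2(b[1],b[0])]), np.linalg.norm(a),np.linalg.norm(b))
c=np.array([ray(p2,u,v,170)[:2] for u,v in ((170,152),(251,151),(335,150))]); print(c.round(1)); 
print('exp',[ (P+k*70*by).round(1) for k in (1,0,-1)])
E
```

```text
[[ 551.4 -156.4]
 [ 547.5 -377.3]
 [ 325.1 -380.9]
 [ 326.2 -162.9]] [ 437.53921059 -269.41120492]
yaw [-91.01077392   1.65971034] 220.96336416129785 225.3317657395737
[[663.6 228.2]
 [657.3 159.9]
 [650.7  89.2]]
exp [array([663.5, 230.2]), array([656.5, 160.5]), array([649.5,  90.8])]
```

```bash
cat >> h.py <<'E'
def pickpan(xy,zb,phi=YB,ztop=250,dz=-18,grip=40):
    x,y=xy
    over(x,y,ztop,phi)
    h=line(x,y,zb+dz,130,f=10); z=r.get_state()['eef_pos'][2]
    fingers.close(grip)
    line(x,y,zb+dz+20,60); line(x,y,ztop,200)
    print('pick',h,round(z,1),'w',round(r.get_state()['grip_width'],1),T())
    return z-zb
E
python3 - <<'E'
from h import *
CR=np.array([437,-268.5])
off=pickpan((663.6,228.5),125)
place(CR+[0,-66],8,0.0,250,off)
over(600,110,320,YB+np.pi/2); r.sleep(0.2)
p=snap('wrist','d1'); s=snap('side','d1s')
for w,cf,px in spots('cup1',p)+spots('cup1',s): print(w.round(1),round(cf,2),np.round(px))
cv2.imwrite('pics/d1b.png',np.hstack([cv2.resize(q['frame'],(400,300)) for q in (p,s)])); print(T())
E
```

```text
pick False 108.1 w 54.8 66.3
place True -9.5 nominal -8.9 72.1
[655.2 164.  140.5] 0.68 [381. 252.]
[648.9  87.6 136.3] 0.59 [305. 252.]
[486.5 -36.    0.6] 0.42 [195. 102.]
[ 439.7 -326.7   11.4] 0.83 [395. 196.]
[656.8 165.9 135. ] 0.78 [214. 230.]
[408.  501.4  -1.3] 0.76 [197. 439.]
[ 2.398e+02  4.248e+02 -2.000e-01] 0.74 [299. 455.]
[651.9  91.8 132.3] 0.56 [238. 214.]
[318.8 493.    2.5] 0.55 [237. 462.]
[534.  474.3   1.2] 0.22 [160. 392.]
74.2
```

View pics/d1b.png

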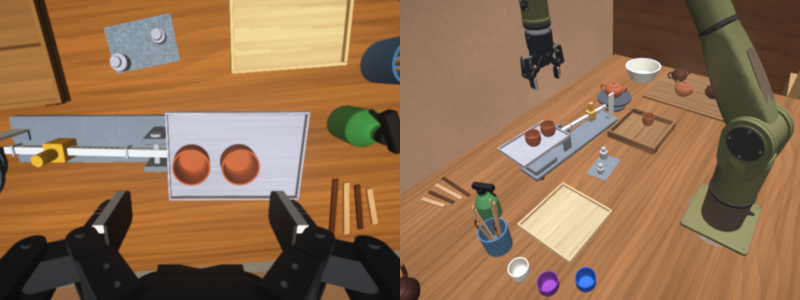

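One cup stands in the crate (side (395,196)). The other two are unmoved on the raised pan.

```bash
python3 - <<'E'
from h import *
CR=np.array([437,-268.5])
off=pickpan((657.3,160.3),135)
place(CR,8,0.0,250,off)
over(600,110,320,YB+np.pi/2); r.sleep(0.2)
p=snap('wrist','d2')
for w,cf,px in spots('cup1',p): print(w.round(1),round(cf,2),np.round(px))
c=[w for w,cf,px in spots('cup1',p) if abs(w[1]-89)<40 and w[2]>110]
if c and np.hypot(c[0][0]-650.5,c[0][1]-89)<8:
    off=pickpan((650.5,89),135)
    place(CR+[0,66],8,0.0,250,off)
over(500,-200,330,0.0); r.sleep(0.2)
p=snap('wrist','d3'); s=snap('side','d3s'); cv2.imwrite('pics/d3b.png',np.hstack([cv2.resize(q['frame'],(400,300)) for q in (p,s)]))
for w,cf,px in spots('cup1',p)+spots('cup1',s): print(w.round(1),round(cf,2),np.round(px))
print(T())
E
```

```text
pick False 118.2 w 55.0 78.2
place True -9.6 nominal -8.8 83.7
[652.1  86.8 135.9] 0.61 [304. 255.]
pick False 118.0 w 54.6 89.5
place True -9.5 nominal -9.0 94.5
[ 441.3 -205.8    6.9] 0.82 [278. 185.]
[ 437.9 -334.8   10.6] 0.73 [279. 276.]
[ 432.7 -267.9   11.6] 0.65 [273. 231.]
[ 439.5 -198.1    2.9] 0.93 [373. 222.]
[319.3 491.4   0.6] 0.9 [238. 462.]
[ 2.406e+02  4.267e+02 -4.000e-01] 0.67 [298. 456.]
[409.4 500.5   1.8] 0.58 [196. 437.]
[ 437.5 -327.1   10.4] 0.53 [396. 197.]
[ 437.5 -266.3    8.9] 0.53 [386. 208.]
95.4
```

View pics/d3b.png

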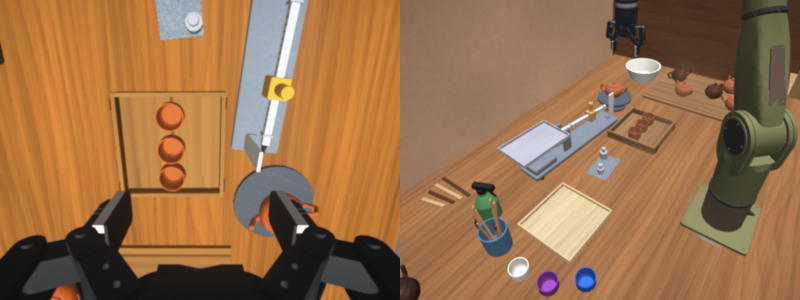

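All three cups stand upright in the crate (wrist crop (171,115), (171,148) and (171,178)), and the pan is empty. Next, the poise goes back to zero, with a force stop at the end.

```bash
python3 - <<'E'
from h import *
tilt(cams=('side','top','wrist'))
DZ=-41
zk=lambda t,th:151.8-(70+t)*th+DZ
t0=105; a=knobxy(t0)
over(a[0],a[1],zk(t0,.08)+80,YB)
r.sleep(0.2); tilt(cams=('wrist','side'))
h=line(a[0],a[1],zk(t0,.08),120,f=6)
fingers.close(25); print(h,r.get_state()['grip_width'],r.get_state()['eef_pos'])
b=knobxy(14); h1=line(b[0],b[1],zk(14,.08),70,f=15); print(h1,r.get_state()['eef_pos'],r.get_state()['contact_force'])
b=knobxy(-8); h2=line(b[0],b[1],151.8+DZ,30,f=8); s=r.get_state(); print(h2,s['eef_pos'],s['contact_force'],'t at',-(s['eef_pos'][:2]-PIV)@by-70)
fingers.open_jaws(); e=s['eef_pos']; line(e[0],e[1],250,150)
r.sleep(2); tilt(name='e')
E
```

```text
knob 3 (array([ 623.5, -144.6,  137.2]), 'z', array([137.9, 136.9, 137.2]))
tip 2 (array([ 613.2, -269.5,   88.4]), 'z', array([90.4, 86.4]))
pan 2 (array([656.9, 160.7, 136.8]), 'z', array([139.2, 134.4]))
travel 106.9 tilt knob 0.0826 tip 0.0689 96.0
knob 2 (array([ 624.6, -145.4,  136.4]), 'z', array([136.6, 136.2]))
tip 2 (array([ 613.8, -267.5,   87.7]), 'z', array([84.8, 90.7]))
pan 1 (array([655.1, 163.1, 138.2]), 'z', array([138.2]))
travel 107.5 tilt knob 0.0868 tip 0.071 97.4
False 18.70934229722846 [ 625.24397011 -143.03956892   97.09275816]
False [634.12151941 -52.63512078 104.40643408] [-3.5616871  -0.00879695  5.41285841]
True [635.33810658 -38.71400636 107.10709129] [ 2.45421799  1.76831896 -2.08779378] t at 0.2800568300024935
knob 5 (array([634.1, -38.4, 151.1]), 'z', array([150.4, 152.7, 155.6, 150.1, 151.1]))
tip 3 (array([ 615.6, -268.7,  112.5]), 'z', array([106.8, 112.5, 113.3]))
pan 4 (array([655.9, 160.2, 126.7]), 'z', array([128.8, 122.2, 127.6, 125.8]))
travel 0.1 tilt knob 0.0102 tip -0.0109 105.6
```

```bash
python3 - <<'E'
from h import *
p=look('L2'); print(T())
k=knobxy(0)
over(k[0],k[1]-40,300,YB); r.sleep(.2); q=snap('wrist','k2')
E
```

```text
344 237 107.2
107.2
```

View pics/L2.png

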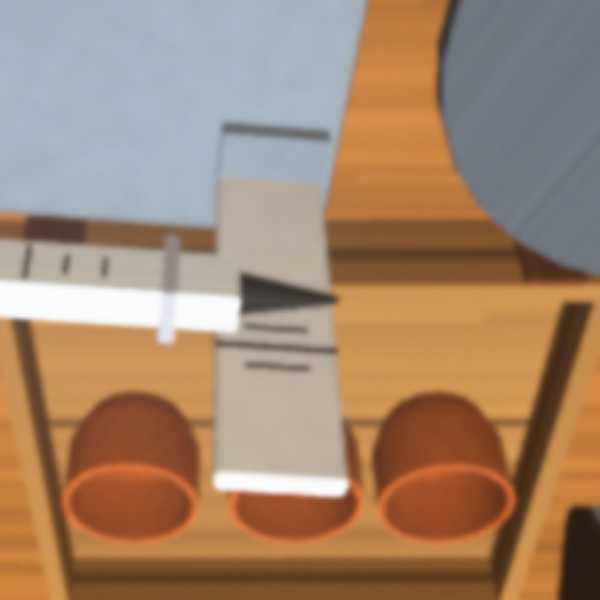

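View pics/k2.png

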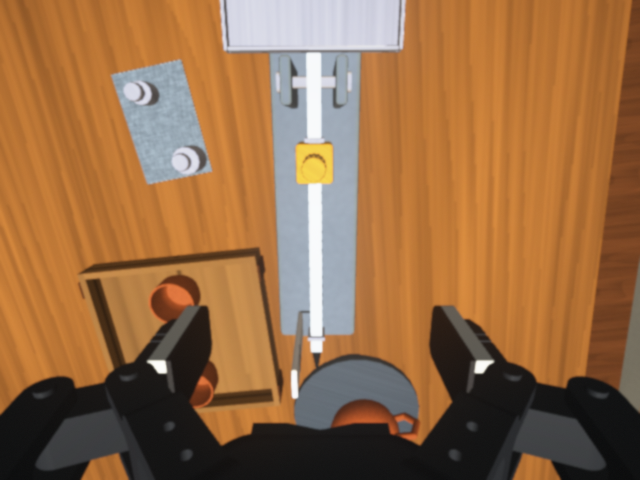

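L2: the pointer tip (338,299) is at the same place as during the weighing, so both readings agree. k2: the poise block at (315,163) appears to touch the stop collar at (315,141). I'll give it a light closed-finger nudge to be sure it is against the stop.

```bash
python3 - <<'E'
from h import *
fingers.close(25)
a=knobxy(40); z=151.8-34
over(a[0],a[1],z+90,YB); h=line(a[0],a[1],z,120,f=5); r.sleep(.2)
b=knobxy(12); h2=line(b[0],b[1],z,25,f=4); s=r.get_state()
print(h,h2,s['eef_pos'].round(1),s['contact_force'].round(1),'t',round(-(s['eef_pos'][:2]-PIV)@by-70,1))
c=knobxy(35); line(c[0],c[1],z,100); line(c[0],c[1],280,200); fingers.open_jaws()
r.sleep(1.5); p=look('L3'); tilt(name='f')
E
```

```text
False True [633.8 -61.3 117.5] [ 0.7 -0.9  0. ] t 22.9
344 237 116.4
knob 4 (array([635.5, -35. , 153.3]), 'z', array([154.5, 151.9, 153.6, 153.1]))
tip 3 (array([ 612.9, -267.9,  109.6]), 'z', array([106.8, 109.6, 110.4]))
pan 4 (array([657.1, 159.6, 127. ]), 'z', array([128.8, 124.1, 128. , 126.1]))
travel -3.4 tilt knob -0.0229 tip -0.0015 117.4
```

View pics/L3.png

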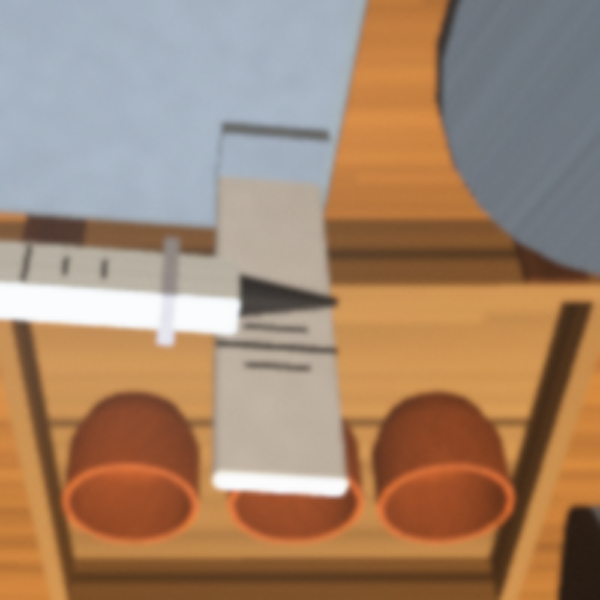

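The nudge moved the pointer only about 3 px, or 0.003 rad, so the poise is at its stop. The weighing reading was therefore within about 0.007 rad of level. I'll park the arm, take a final look, and hand in.

```bash
python3 - <<'E'
from h import *
over(480,-60,380,0.0); r.sleep(0.5)
s=snap('side','fin_s'); t=snap('top','fin_t')
cv2.imwrite('pics/fin.png',np.hstack([cv2.resize(s['frame'][80:360,130:450],(400,350)),cv2.resize(t['frame'][130:310,160:500],(400,350))]))
for w,cf,px in spots('cup1',s)+spots('weight_big',s): print(w.round(1),round(cf,2),np.round(px))
print(T())
E
```

```text
[238.4 425.2   0.9] 0.8 [299. 455.]
[ 436.8 -266.6    8.3] 0.68 [386. 208.]
[ 4.076e+02  5.009e+02 -4.000e-01] 0.68 [197. 439.]
[321.7 492.7   3.4] 0.63 [236. 461.]
[ 436.2 -198.8    6.5] 0.61 [375. 221.]
[ 435.7 -326.3    8.5] 0.5 [396. 198.]
[487.4 -26.7  -2.7] 0.63 [324. 253.]
119.3
```

View pics/fin.png

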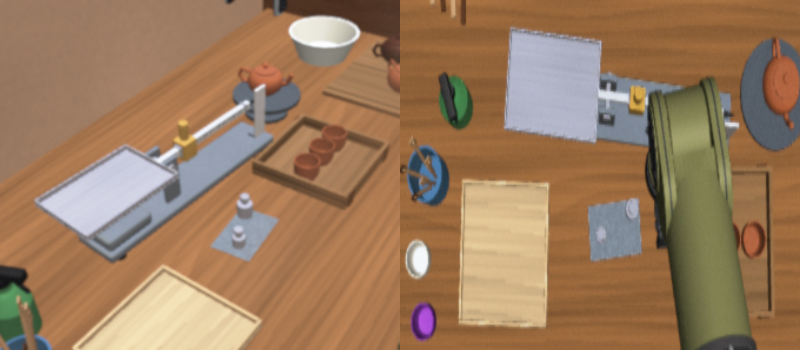

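The big weight is now at about (487,−27), on the pad's far corner. I had set it down at (459,−20), so it must have been knocked aside. I'll put it back properly.

```bash
python3 - <<'E'
from h import *
over(470,-20,200,np.pi/2); r.sleep(0.2)
p=snap('wrist','g1')
for q in ('weight_big','pad_top','weight_small'):
  for w,cf,px in spots(q,p): print(q,w.round(1),round(cf,2),np.round(px))
print(T())
E
```

```text
weight_big [ 4.871e+02 -3.440e+01  4.000e-01] 0.8 [307. 215.]
pad_top [4.532e+02 1.000e+01 1.000e-01] 0.78 [351. 182.]
weight_small [449.   41.4   3.1] 0.76 [383. 178.]
120.8
```

View pics/g1.png

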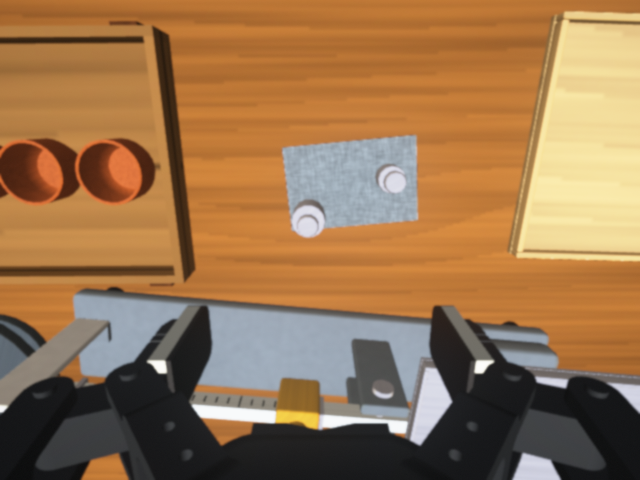

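```bash
python3 - <<'E'
from h import *
p=snap('wrist'); a=ray(p,308,227,53); b=ray(p,308.5,218,34); print(a,b)
w=(a+b)[:2]/2
over(w[0],w[1],110,0.0)
h=line(w[0],w[1],9,120,f=6); fingers.close(40); s=r.get_state(); print(h,s['grip_width'],s['eef_pos'].round(1))
line(w[0],w[1],40,150); line(460,-18,40,150)
h=line(460,-18,5,30,f=3); print(h,r.get_state()['eef_pos'].round(1))
fingers.open_jaws(); line(460,-18,140,200)
over(470,-20,200,np.pi/2); r.sleep(0.2)
p=snap('wrist','g2')
for q in ('weight_big','pad_top','weight_small'):
  for w,cf,px in spots(q,p): print(q,w.round(1),round(cf,2),np.round(px))
print(T())
E
```

```text
[484.15140393 -31.18019551  53.        ] [480.7384707  -31.26220576  34.        ]
False 17.97699945830153 [482.9 -31.1   9.2]
True [460.2 -17.9   9.1]
weight_big [464.  -22.3   1.6] 0.64 [318. 195.]
weight_big [446.4  46.    1.3] 0.45 [387. 177.]
pad_top [455.8   6.5   1.7] 0.74 [347. 187.]
weight_small [448.2  46.2   4.9] 0.96 [388. 180.]
weight_small [ 440.5 -206.8    7.4] 0.22 [128. 172.]
128.1
```

View pics/g2.png

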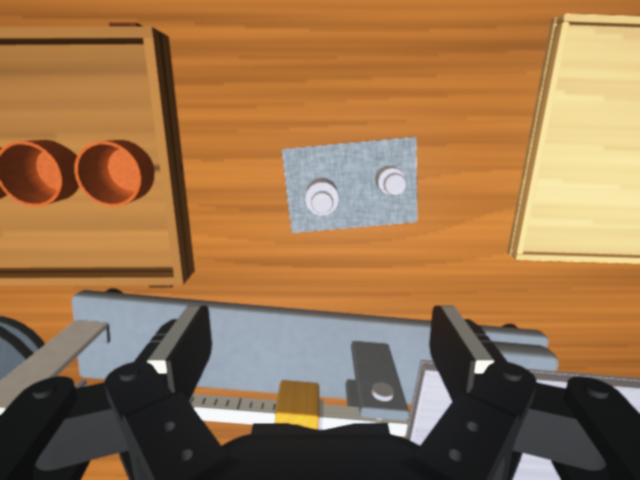

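The big weight is well inside the pad again at (321,200), with the small one at (392,183). One more check, then I'll hand in.

```bash
python3 - <<'E'
from h import *
line(470,-20,300,200); look('L4'); tilt()
over(480,-60,400,0.0); r.sleep(0.3)
s=snap('side','fin2')
for w,cf,px in spots('cup1',s)+spots('weight_big',s): 
    if w[1]<300: print(w.round(1),round(cf,2),np.round(px))
job.sign_off(); print(T())
E
```

```text
344 237 131.1
knob 5 (array([635.1, -38.3, 151.4]), 'z', array([151.4, 149.4, 153.1, 152.9, 149.9]))
tip 3 (array([ 613.9, -268.9,  112.6]), 'z', array([108.4, 113. , 112.6]))
pan 4 (array([655.9, 160.5, 126.2]), 'z', array([127. , 125.3, 129.7, 124.8]))
travel -0.1 tilt knob 0.006 tip -0.0111 132.1
[ 440.8 -328.     8.3] 0.81 [395. 197.]
[ 437.3 -204.5    1.6] 0.78 [375. 222.]
[457.1  13.6   4. ] 0.75 [325. 265.]
[465.3 -17.3   2.8] 0.73 [329. 257.]
the job is handed in; nothing more can be done
the job is handed in; nothing more can be done
```

View pics/fin2.png

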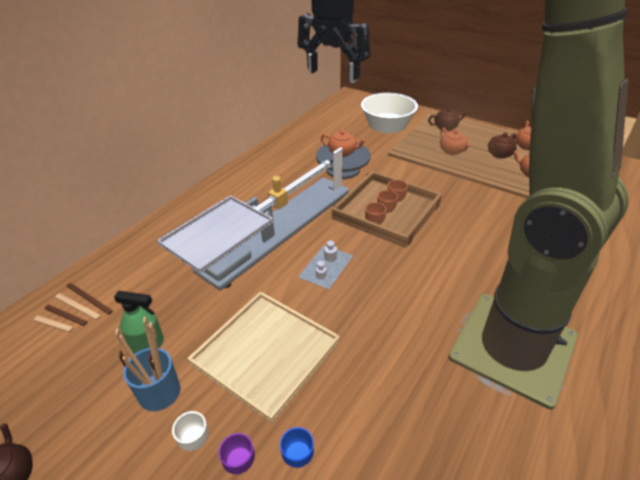

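The job is done and handed in, at about 132 s of the 210 s allowed. I stood the big check weight on the felt pad and all three cups on the pan. I then slid the poise to about 106 mm, and the beam rested level with my hand away for several seconds. After that I stood the cups in the crate and ran the poise back to its zero stop.

- **Level while weighing:** correcting the pointer view for parallax gave about +0.004 rad. The networks gave −0.006 and −0.003, all inside the ±0.025 marks.
- **Level at the end:** with the pan empty and the poise at its stop, the pointer sits within about 0.007 rad of its weighing position. The last network estimates disagreed in sign (+0.006 from the knob, −0.011 from the tip) but both lie inside the marks. One earlier knob estimate (−0.023) was out of line with the rest.
- **Cups and weights:** the last picture shows three cups upright in the crate and both weights on the pad. The network found only two of the three cups in it, but the picture shows all three.
- **Surprises:** the big weight was found moved to the pad's corner later in the run. I put it back in place before handing in. The real fingertips were about 25–40 mm behind the stated TCP, so I set the grasp heights from pictures.

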